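Sort two rivet tins by weight

ROBOT

A 6-joint arm with a two-finger parallel gripper is mounted at the origin on the work surface; the furniture and walls round the work are solid. World frame = base frame: x ahead of the robot, y to its left, z up, the work surface at z = 0. Lengths are in mm, angles in rad, forces in N, time in s.
With the tool pointing down it reaches from about 275 to 1000 mm from the base axis. Payload 8.4 kg.
Tool frame: the origin (TCP) lies at the very end of the fingers, on their centre line; the grasp point (between the pads) lies 19 mm behind it (r.tcp_to_grasp is the distance from the TCP to the grasp point, in mm); z points along the fingers, y is the line along which they close (so a half turn about z gives the same grasp; the last joint's range is limited). The gripper opens to 85 mm and grips with 20 to 120 N. Pads are 22 mm wide; open, the fingers measure 114 mm over their backs; the gripper's body (76 mm by 85 mm) begins 54 mm behind the grasp point. The pads swing forward as they close: fully open they stand 13 mm farther back than shut.
Start: joints at [1.203, 0.353, 1.633, -0, 1.155, -0.002], TCP at [223.559, 583.652, 231.281] pointing down, gripper open.
Joint ranges: [-2.63, 2.63], [-0.92, 2.1], [0.06, 2.66], [-1.3, 4.44], [0, 2.69], [-3.02, 3.02]. Speed limits (rad/s): [2.22, 2.22, 2.79, 3.14, 3.14, 3.14].

INTERFACE

Orientations are given as [roll, pitch, yaw] about the fixed x, y, z axes, in that order (R = Rz(yaw) Ry(pitch) Rx(roll)).
In Python, from rig import r gives the robot as it stands. The module is installed in compiled form; this text tells all that it offers.
- The arm moves only by the tool play_rows, never from a script. Its argument "rows" is a list of rows, each an object with "dp": the shift along the tool's x, y, z in units of 40 mm (1.0 is 40 mm), a list of three; "turn": the turn, a rotation vector about the tool's x, y, z in units of 6 degrees (1.0 is 6 degrees), a list of three; "fingers": the closure, from 0 (fully open) to 1 (shut). In form: [{"dp": [tx, ty, tz], "turn": [wx, wy, wz], "fingers": fingers}, ...]. A call has 1 to 5 rows; each row shifts and turns the commanded pose from where the row before left it, along the tool's axes as they then stand; what a row does not reach is not made up. A row lasts 1/12 s, in which the tool goes at most 41.7 mm and 7.16 degrees, less where a joint would pass 70% of its speed; a pose out of reach is approached as far as the arm can. A call is refused whole if a number of a shift passes 1 or a number of a turn 1, either way. A call with a gripper value outside its range is refused whole. The fingers move at their own pace and stop on an object; "force" is the grip in N (left out, the last holds). Time passes only in rows, so rows that do not move let the fingers close. It gives the time, the measured TCP pose, the force, the opening and the grip force at its end, in the units of the state.
- r.sense(): the state, without advancing time (a new reading comes with each control period).
- r.grab_frame(name): name is "scene" or "top"; returns a dict with "pixels" (420x560x3 uint8, red, green, blue), "fx", "fy", "cx", "cy" (pixels), "dist" ([k1, k2, p1, p2, k3] as OpenCV has them; the pictures are not rectified), "pose" (4x4, takes a point from camera to world coordinates). Camera axes: x right, y down, z forward; pixel columns grow to the right and rows downward; lengths in mm; the calibration is good to about 2 mm. A picture is of the moment at which its call begins. There is no depth.
- r.sign_off(): hands the job in; it is judged then, once.
The state is a dict: "clock": time; "qpos": joint angles; "qvel": joint speeds; "joint_efforts": joint torques, N m; "eef_pos": TCP position; "tcp_rot": TCP orientation; "contact_force": force on the tool from outside, world axes, zero at the start; "wrist_torque": the same for the moment, N m; "opening": opening from 0.0 (shut) to 1.0 (fully open); "grasp_force": force on a finger pad.
Only numpy, scipy, OpenCV 4.12 (cv2) and the standard library are available. Lean on these libraries where they do the work, as an engineer would, in place of code of your own. Each camera call takes 0.05 s, during which the arm holds its last target. There are 200 camera calls.

TASK

The two closed metal tins hold unseen amounts of rivets: empty a tin weighs 200 g, full 800 g. Lift each tin to judge its weight, then stand it upright in the square undivided tray if it is more than half full (over 500 g), or in the oblong tray with the cross wall if it is less; a tin within 80 g of half full may go in either. Set the tins down without dropping them.

Things in the scene. Friction and masses are not known exactly. Their poses are not given: they have to be found in the camera images.
- tin_1_center (a point): Tin 1: closed round tin, bare metal, brown band, dark ribbed lid; 56 mm across the lid (54 below), 80 mm high, standing loose on the table. Point: its centre, 40 mm above its foot; z up its axis. Mass 200 g (empty) to 800 g (full), half full 500 g, drawn anew each time, independent of the other tin, which looks alike. Contents do not shift, centre of mass near the centre; bears a firm grip (30 N)
- tin_2_center (a point): Tin 2: closed round tin, bare metal, brown band, dark ribbed lid; 56 mm across the lid (54 below), 80 mm high, standing loose on the table. Point: its centre, 40 mm above its foot; z up its axis. Mass 200 g (empty) to 800 g (full), half full 500 g, drawn anew each time, independent of the other tin, which looks alike. Contents do not shift, centre of mass near the centre; bears a firm grip (30 N)
- square_tray: square grey metal tray without divisions, 180 x 180 mm, fixed on the table, for tins more than half full; walls 4 mm thick, 18 mm high over the table; inner floor 4 mm above the table. Origin: centre of its underside, on the table; x, y along its sides. Two tins fit at x = +48 and -48 mm, y = 0. A flat wire loop stands out 15 mm at each y side
- divided_tray: oblong grey metal tray, 200 mm along x, 110 mm along y, fixed on the table, for tins less than half full; a cross wall at x = 0 makes two compartments 94 x 102 mm inside, centred at x = +49 and -49 mm, y = 0. Walls 4 mm thick, 18 mm high over the table; inner floor 4 mm above it. Origin: centre of its underside. Wire loops as on the other; the trays may change places

How it is judged (in metres and radians):
At the end, for the whole second after the job is handed in: Each tin stands upright (within 10 degrees), released and at rest on the floor of a tray: in the square tray a tin of at least 418 g (weight on the tray over 4.1 N), in the divided tray a tin of at most 586 g (under 5.75 N). Between these either tray is right (((x of tin_1_center in the frame of square_tray between -0.07 and 0.07 m and y of tin_1_center in the frame of square_tray between -0.07 and 0.07 m and z of tin_1_center in the frame of square_tray below 0.052 m and contact force between tin_1 and square_tray above 4.1 N) or (x of tin_1_center in the frame of divided_tray between -0.08 and 0.08 m and y of tin_1_center in the frame of divided_tray between -0.035 and 0.035 m and z of tin_1_center in the frame of divided_tray below 0.052 m and contact force between tin_1 and divided_tray below 5.75 N)) and angle between each of tin_1_center, tin_2_center's own z axis and vertical below 0.17 rad and linear speed of each of tin_1, tin_2 below 0.02 m/s and contact force between each of tin_1, tin_2 and the fingers below 0.1 N and ((x of tin_2_center in the frame of square_tray between -0.07 and 0.07 m and y of tin_2_center in the frame of square_tray between -0.07 and 0.07 m and z of tin_2_center in the frame of square_tray below 0.052 m and contact force between tin_2 and square_tray above 4.1 N) or (x of tin_2_center in the frame of divided_tray between -0.08 and 0.08 m and y of tin_2_center in the frame of divided_tray between -0.035 and 0.035 m and z of tin_2_center in the frame of divided_tray below 0.052 m and contact force between tin_2 and divided_tray below 5.75 N))); the robot touches nothing.
It fails at once if a tin falls freely more than about 30 mm (it is dropped or thrown) (contact force between tin_1 and the fingers below 0.05 N and linear speed of tin_1 above 0.75 m/s).
It fails at once if a tin falls freely more than about 30 mm (it is dropped or thrown) (contact force between tin_2 and the fingers below 0.05 N and linear speed of tin_2 above 0.75 m/s).
It also fails if it takes over 64 s, if anything falls off the work surface, if the arm or the gripper's body presses on something with over 40 N, if the wrist force passes 120 N, or if a joint passes its speed limit or range.

## Working session

There is one attempt and no reset: what is moved stays moved. The work goes in short steps, Python scripts to look and compute and a tool call to move; the robot and the scene stay as the last step left them, time stands still between calls to the robot, and variables do not carry over. Pictures are saved under pics/ and viewed, at most 10 in all, crops included, and the job is handed in when it is done.

Besides the shell and the picture viewer there is one more tool, called after "Request:" by a JSON object that holds its "api" and its "payload", one argument or row to a line. play_rows: Moves the arm, as the interface text tells. Its arguments: {"type":"object","properties":{"rows":{"type":"array"},"force":{"type":"number"}},"required":["rows"]}

```bash
mkdir -p pics
python3 - <<'E'
from rig import r
import cv2,json,numpy as np
print(r.sense())
for n in ("top","scene"):
    f=r.grab_frame(n); cv2.imwrite(f"pics/{n}0.png",f["pixels"][:,:,::-1])
    print(n,f["fx"],f["fy"],f["cx"],f["cy"],f["dist"],np.round(f["pose"],3).tolist())
E
```

```text
{'clock': 0.0, 'qpos': array([ 1.20261570e+00,  3.53616672e-01,  1.63414575e+00, -2.54388685e-05,
        1.15522340e+00, -2.43126127e-03]), 'qvel': array([-0.00019015, -0.00101171, -0.00205085,  0.00039923,  0.00136832,
       -0.00065001]), 'joint_efforts': array([-4.46702703e-03, -6.05250192e+01, -3.42065012e+01, -2.64511609e-04,
        9.39606805e-03,  8.49110990e-06]), 'eef_pos': array([223.38038511, 583.19379282, 230.57638363]), 'tcp_rot': array([-3.14019944e+00,  1.98721075e-05,  2.77585358e+00]), 'contact_force': array([-0.67598879,  0.62675526,  0.68827488]), 'wrist_torque': array([-0.03946879, -0.04517442, -0.02591431]), 'grasp_force': 0.0, 'opening': 0.9968755326793542}
top 405.1157964033998 405.1157964033998 284.0691421245457 211.4514751826932 [-0.01004319  0.          0.          0.          0.        ] [[0.009, -0.998, 0.056, 512.205], [-1.0, -0.009, 0.004, -18.651], [-0.003, -0.056, -0.998, 1166.772], [0.0, 0.0, 0.0, 1.0]]
scene 423.4801403488525 423.4801403488525 281.7846760132514 210.97210227820617 [0.01908089 0.         0.         0.         0.        ] [[-0.457, 0.652, -0.605, 1262.179], [0.889, 0.33, -0.317, 383.457], [-0.007, -0.683, -0.73, 908.213], [0.0, 0.0, 0.0, 1.0]]
```

View pics/top0.png

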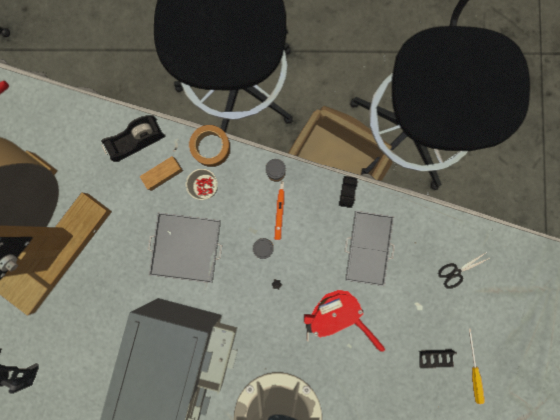

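View pics/scene0.png

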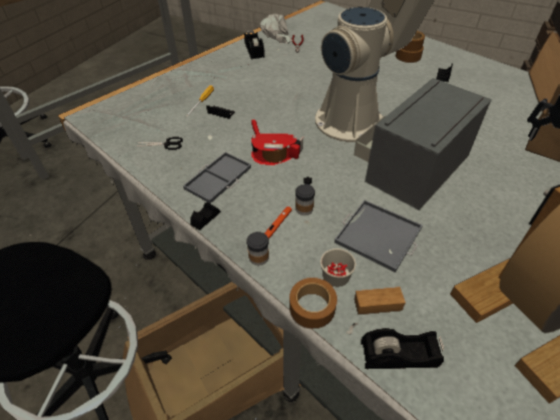

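The top view shows the tin lids at about (276,170) and (263,248), the square tray at (186,247) and the divided tray at (369,248). The tall grey box stands at (165,365), between the start pose and the work.

```bash
cat > h.py <<'E'
from rig import r
import cv2,numpy as np
def ray(f,uv,z):
    K=np.array([[f["fx"],0,f["cx"]],[0,f["fy"],f["cy"]],[0,0,1.]])
    n=cv2.undistortPoints(np.float64(uv).reshape(-1,1,2),K,np.float64(f["dist"])).reshape(-1,2)
    P=np.asarray(f["pose"]); d=np.c_[n,np.ones(len(n))]@P[:3,:3].T
    return P[:3,3]+d*((z-P[2,3])/d[:,2])[:,None]
def proj(f,X):
    P=np.asarray(f["pose"]);K=np.array([[f["fx"],0,f["cx"]],[0,f["fy"],f["cy"]],[0,0,1.]])
    Xc=(np.float64(X).reshape(-1,3)-P[:3,3])@P[:3,:3]
    return cv2.projectPoints(Xc.reshape(-1,1,3),np.zeros(3),np.zeros(3),K,np.float64(f["dist"]))[0].reshape(-1,2)
def blob(f,seed,lo,hi,half=70):
    g=cv2.cvtColor(f["pixels"],cv2.COLOR_RGB2GRAY); m=cv2.inRange(g,lo,hi)
    m=cv2.morphologyEx(m,cv2.MORPH_OPEN,np.ones((3,3),np.uint8))
    n,l=cv2.connectedComponents(m); k=l[seed[1],seed[0]]
    c,_=cv2.findContours((l==k).astype(np.uint8),cv2.RETR_EXTERNAL,cv2.CHAIN_APPROX_NONE)
    return k,max(c,key=cv2.contourArea)
E
python3 - <<'E'
from h import *
f=r.grab_frame("top"); g=cv2.cvtColor(f["pixels"],cv2.COLOR_RGB2GRAY)
print(g[170,276],g[248,263],g[260,186],g[260,365],g[200,240],g[215,240])
for s in ((276,170),(263,248)):
    k,c=blob(f,s,0,95); p=ray(f,c.reshape(-1,2),80)
    (cx,cy),rad=cv2.minEnclosingCircle(p[:,:2].astype(np.float32)); M=p.mean(0)
    print("tin",k,len(c),cx,cy,rad,M)
for s in ((186,260),(365,260)):
    k,c=blob(f,s,70,130); p=ray(f,c.reshape(-1,2),12)
    print("tray",k,len(c),cv2.minAreaRect(p[:,:2].astype(np.float32)))
# tall box
print("box corners z?",proj(f,[[223,583,231],[223,583,400]]))
for z in (0,150,200): print(z,ray(f,[(150,300),(218,316),(237,330),(190,420)],z)[:,:2].round().tolist())
s=r.grab_frame("scene")
for z in (150,200,250): print(z,ray(s,[(390,100),(408,83),(489,90),(437,150)],z)[:,:2].round().tolist())
E
```

```text
90 90 135 136 153 156
tin 8 58 684.7352294921875 9.67666244506836 30.2332706451416 [685.55229449   9.91385751  80.        ]
tin 15 55 475.1529541015625 42.233970642089844 26.780414581298828 [474.27386944  40.87285662  80.        ]
tray 0 3563 ((598.9395751953125, 0.00146484375), (1207.701416015625, 1641.1490478515625), 0.6172161102294922)
tray 0 3563 ((598.9395751953125, 0.00146484375), (1207.701416015625, 1641.1490478515625), 0.6172161102294922)
box corners z? [[ 20.97375788 358.21793758]
 [-37.49782354 385.64832228]]
0 [[320.0, 367.0], [277.0, 171.0], [239.0, 116.0], [-13.0, 245.0]]
150 [[345.0, 317.0], [307.0, 147.0], [274.0, 99.0], [54.0, 211.0]]
200 [[353.0, 301.0], [318.0, 139.0], [285.0, 93.0], [77.0, 200.0]]
150 [[40.0, 142.0], [-87.0, 164.0], [-161.0, 414.0], [228.0, 336.0]]
200 [[121.0, 158.0], [2.0, 179.0], [-67.0, 412.0], [296.0, 340.0]]
250 [[201.0, 173.0], [91.0, 193.0], [27.0, 410.0], [364.0, 343.0]]
```

Run:
```python
from h import *
f=r.grab_frame("top"); px=f["pixels"]
hsv=cv2.cvtColor(px,cv2.COLOR_RGB2HSV)
for p in ((186,260),(205,230),(365,260),(365,230),(240,260),(330,240),(186,300)): print(p,px[p[1],p[0]],hsv[p[1],p[0]])
lab=cv2.cvtColor(cv2.GaussianBlur(px,(3,3),0),cv2.COLOR_RGB2LAB).astype(int)
d=np.abs(lab-lab[255,190]).astype(int); m=((d[...,0]<9)&(d[...,1]<=3)&(d[...,2]<=3)).astype(np.uint8)*255
m=cv2.morphologyEx(m,cv2.MORPH_OPEN,np.ones((7,7),np.uint8))
for name,box in (("sq",(140,205,90,90)),("div",(335,200,70,95))):
    x,y,w,h=box; s=np.zeros_like(m); s[y:y+h,x:x+w]=m[y:y+h,x:x+w]
    c,_=cv2.findContours(s,cv2.RETR_EXTERNAL,cv2.CHAIN_APPROX_NONE)
    c=np.vstack([q for q in c if cv2.contourArea(q)>300])
    print(name,cv2.minAreaRect(ray(f,c.reshape(-1,2),5)[:,:2].astype(np.float32)), cv2.minAreaRect(c))
cv2.imwrite("pics/mask.png",np.hstack([cv2.resize(px[120:300,140:410,::-1],None,fx=1.45,fy=3),cv2.resize(cv2.cvtColor(m,cv2.COLOR_GRAY2BGR)[120:300,140:410],None,fx=1.45,fy=3)]))
```

```text
(186, 260) [136 136 130] [ 30  11 136]
(205, 230) [140 139 132] [ 26  15 140]
(365, 260) [138 137 131] [ 26  13 138]
(365, 230) [137 137 131] [ 30  11 137]
(240, 260) [155 161 151] [ 48  16 161]
(330, 240) [152 157 149] [ 49  13 157]
(186, 300) [154 160 150] [ 48  16 160]
sq ((473.10150146484375, 266.7703857421875), (164.9300994873047, 168.0373992919922), 82.88581085205078) ((185.51998901367188, 246.8599853515625), (57.558494567871094, 59.25554656982422), 8.130102157592773)
div ((475.1515197753906, -255.67721557617188), (97.37069702148438, 184.88967895507812), 82.57603454589844) ((368.273193359375, 247.90518188476562), (34.23176956176758, 64.92826843261719), 7.431407928466797)
```

View pics/mask.png

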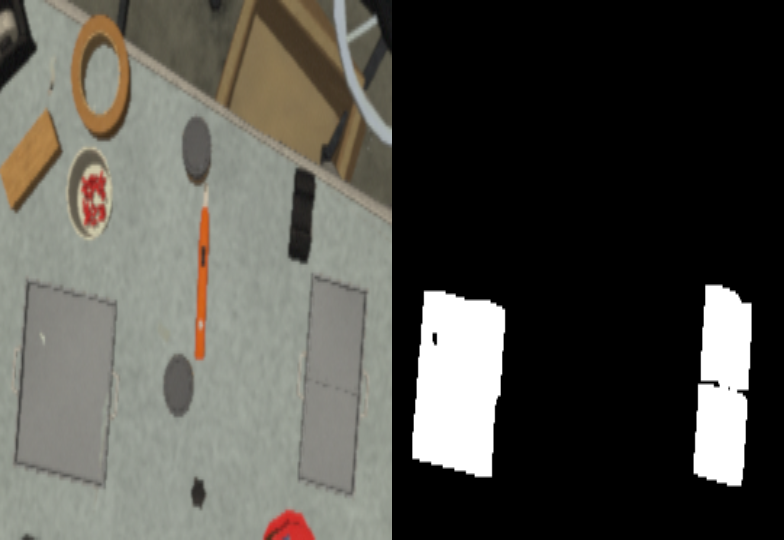

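The square tray's centre is at (473,267) and the divided tray's at (475,-256), with their axes turned about -7.4°. Tin 1 is at (685,10) and tin 2 at (475,42). I'll rise over the box first, squaring the tool's yaw to π.

Request:
{"api": "play_rows", "payload": {
  "rows": [
    {"dp": [0, 0, -0.8], "turn": [0, 0, -0.7], "fingers": 0},
    {"dp": [0, 0, -0.8], "turn": [0, 0, -0.7], "fingers": 0},
    {"dp": [0, 0, -0.8], "turn": [0, 0, -0.7], "fingers": 0},
    {"dp": [0, 0, -0.8], "turn": [0, 0, -0.7], "fingers": 0},
    {"dp": [0, 0, -0.8], "turn": [0, 0, -0.7], "fingers": 0}
  ],
  "force": 30
}}

```text
clock: 0.67
eef_pos: [223.4, 583.3, 392.8]
tcp_rot: [-3.141, -0.0, -3.137]
contact_force: [-0.4, 0.5, -0.7]
opening: 0.999
grasp_force: 0.0
```

Request:
{"api": "play_rows", "payload": {
  "rows": [
    {"dp": [-0.4, -0.85, 0], "turn": [0, 0, 0], "fingers": 0},
    {"dp": [-0.4, -0.85, 0], "turn": [0, 0, 0], "fingers": 0},
    {"dp": [-0.4, -0.85, 0], "turn": [0, 0, 0], "fingers": 0},
    {"dp": [-0.4, -0.85, 0], "turn": [0, 0, 0], "fingers": 0},
    {"dp": [-0.4, -0.85, 0], "turn": [0, 0, 0], "fingers": 0}
  ]
}}

```text
clock: 1.08
eef_pos: [303.9, 412.1, 391.2]
tcp_rot: [-3.142, 0.0, -3.14]
contact_force: [-0.2, 0.2, 0.9]
opening: 0.998
grasp_force: 0.0
```

Request:
{"api": "play_rows", "payload": {
  "rows": [
    {"dp": [-0.4, -0.85, 0], "turn": [0, 0, 0], "fingers": 0},
    {"dp": [-0.4, -0.85, 0], "turn": [0, 0, 0], "fingers": 0},
    {"dp": [-0.4, -0.85, 0], "turn": [0, 0, 0], "fingers": 0},
    {"dp": [-0.4, -0.85, 0], "turn": [0, 0, 0], "fingers": 0},
    {"dp": [-0.4, -0.85, 0], "turn": [0, 0, 0], "fingers": 0}
  ]
}}

```text
clock: 1.5
eef_pos: [384.1, 242.0, 391.4]
tcp_rot: [3.141, 0.0, -3.141]
contact_force: [0.9, 0.5, -0.4]
opening: 0.998
grasp_force: 0.0
```

Request:
{"api": "play_rows", "payload": {
  "rows": [
    {"dp": [-0.4, -0.85, 0.4], "turn": [0, 0, 0], "fingers": 0},
    {"dp": [-0.4, -0.85, 0.4], "turn": [0, 0, 0], "fingers": 0},
    {"dp": [-0.4, -0.85, 0.4], "turn": [0, 0, 0], "fingers": 0},
    {"dp": [-0.4, -0.85, 0.4], "turn": [0, 0, 0], "fingers": 0},
    {"dp": [-0.4, -0.85, 0.4], "turn": [0, 0, 0], "fingers": 0}
  ]
}}

```text
clock: 1.92
eef_pos: [464.3, 72.0, 310.8]
tcp_rot: [3.141, 0.001, -3.141]
contact_force: [0.6, 1.0, -0.7]
opening: 0.998
grasp_force: 0.0
```

Request:
{"api": "play_rows", "payload": {
  "rows": [
    {"dp": [-0.13, -0.38, 0.8], "turn": [0, 0, 0], "fingers": 0},
    {"dp": [-0.13, -0.38, 0.8], "turn": [0, 0, 0], "fingers": 0},
    {"dp": [0, 0, 0.8], "turn": [0, 0, 0], "fingers": 0},
    {"dp": [0, 0, 0.8], "turn": [0, 0, 0], "fingers": 0},
    {"dp": [0, 0, 0.8], "turn": [0, 0, 0], "fingers": 0}
  ]
}}

```text
clock: 2.33
eef_pos: [474.3, 42.9, 150.0]
tcp_rot: [3.142, 0.001, 3.141]
contact_force: [-0.0, -0.5, -0.3]
opening: 1.001
grasp_force: 0.0
```

Run:
```python
from h import *
f=r.grab_frame("scene"); cv2.imwrite("pics/s1.png",f["pixels"][:,:,::-1])
img=cv2.resize(f["pixels"][120:280,220:420,::-1],None,fx=3.5,fy=3.5,interpolation=cv2.INTER_CUBIC); cv2.imwrite("pics/s1c.png",img)
for s in ((305,190),(258,240)):
    k,c=blob(f,s,0,75)
    if k: print(ray(f,[np.array(cv2.fitEllipse(c)[0])],80),cv2.fitEllipse(c))
print(proj(f,[[685,10,80],[475,41.5,80]]), r.sense()["eef_pos"])
```

```text
[[479.25289035  48.11808873  80.        ]] ((305.2359924316406, 191.32489013671875), (17.889972686767578, 25.296491622924805), 14.277135848999023)
[[709.4664631   25.82703209  80.        ]] ((257.831787109375, 246.24412536621094), (20.935338973999023, 30.76390838623047), 174.66998291015625)
[[257.13840508 237.23284056]
 [303.74149682 189.638059  ]] [470.72936926  42.7873228  144.66972469]
```

View pics/s1c.png

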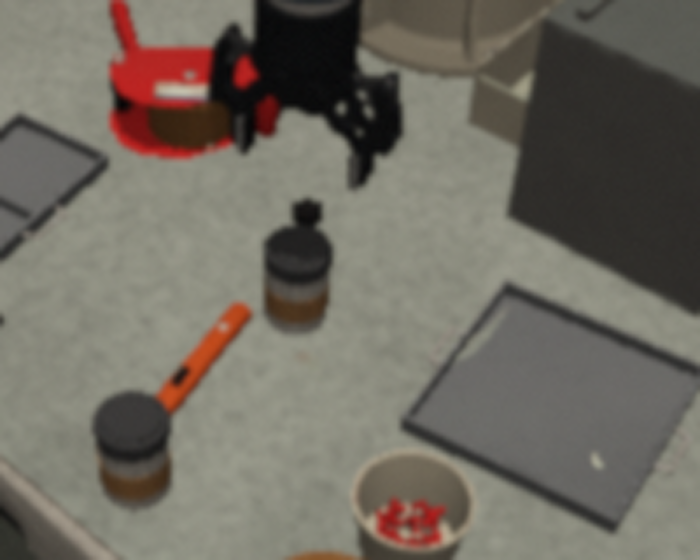

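The crop shows tin 2's lid at (297,245) in it and the gripper open above and behind it. That agrees with the top view to within a few mm, so I'll descend.

Request:
{"api": "play_rows", "payload": {
  "rows": [
    {"dp": [-0.03, 0, 0.6], "turn": [0, 0, 0], "fingers": 0},
    {"dp": [0, 0, 0.6], "turn": [0, 0, 0], "fingers": 0},
    {"dp": [0, 0, 0.6], "turn": [0, 0, 0], "fingers": 0},
    {"dp": [0, 0, 0.6], "turn": [0, 0, 0], "fingers": 0},
    {"dp": [0, 0, 0.6], "turn": [0, 0, 0], "fingers": 0}
  ]
}}

```text
clock: 2.8
eef_pos: [476.2, 43.6, 31.2]
tcp_rot: [3.142, 0.001, -3.141]
contact_force: [0.3, -0.2, -1.4]
opening: 1.0
grasp_force: 0.0
```

Request:
{"api": "play_rows", "payload": {
  "rows": [
    {"dp": [0, 0, 0], "turn": [0, 0, 0], "fingers": 0}
  ]
}}

```text
clock: 2.88
eef_pos: [473.4, 43.3, 28.8]
tcp_rot: [-3.141, -0.005, -3.141]
contact_force: [-1.4, 0.0, 0.2]
opening: 0.999
grasp_force: 0.0
```

Request:
{"api": "play_rows", "payload": {
  "rows": [
    {"dp": [-0.05, 0, 0.1], "turn": [0, 0, 0], "fingers": 0.3},
    {"dp": [0, 0, 0], "turn": [0, 0, 0], "fingers": 1},
    {"dp": [0, 0, 0], "turn": [0, 0, 0], "fingers": 1},
    {"dp": [0, 0, 0], "turn": [0, 0, 0], "fingers": 1},
    {"dp": [0, 0, 0], "turn": [0, 0, 0], "fingers": 1}
  ],
  "force": 30
}}

```text
clock: 3.3
eef_pos: [478.8, 43.5, 28.7]
tcp_rot: [3.141, 0.003, -3.141]
contact_force: [-0.4, -1.1, 7.7]
opening: 0.644
grasp_force: 31.8
```

Request:
{"api": "play_rows", "payload": {
  "rows": [
    {"dp": [0, 0, 0], "turn": [0, 0, 0], "fingers": 1},
    {"dp": [0, 0, 0], "turn": [0, 0, 0], "fingers": 1},
    {"dp": [0, 0, 0], "turn": [0, 0, 0], "fingers": 1}
  ]
}}

```text
clock: 3.55
eef_pos: [478.8, 43.5, 28.7]
tcp_rot: [3.141, 0.003, -3.141]
contact_force: [-0.7, -0.9, 7.8]
opening: 0.646
grasp_force: 31.8
```

Request:
{"api": "play_rows", "payload": {
  "rows": [
    {"dp": [0, 0, -0.2], "turn": [0, 0, 0], "fingers": 1},
    {"dp": [0, 0, -0.4], "turn": [0, 0, 0], "fingers": 1},
    {"dp": [0, 0, -0.5], "turn": [0, 0, 0], "fingers": 1},
    {"dp": [0, 0, -0.4], "turn": [0, 0, 0], "fingers": 1},
    {"dp": [0, 0, -0.2], "turn": [0, 0, 0], "fingers": 1}
  ]
}}

```text
clock: 3.97
eef_pos: [477.7, 43.5, 97.2]
tcp_rot: [3.141, 0.001, -3.141]
contact_force: [0.8, 0.9, -7.5]
opening: 0.642
grasp_force: 34.3
```

Request:
{"api": "play_rows", "payload": {
  "rows": [
    {"dp": [0, 0, 0], "turn": [0, 0, 0], "fingers": 1},
    {"dp": [0, 0, 0], "turn": [0, 0, 0], "fingers": 1},
    {"dp": [0, 0, 0], "turn": [0, 0, 0], "fingers": 1},
    {"dp": [0, 0, 0], "turn": [0, 0, 0], "fingers": 1},
    {"dp": [0, 0, 0], "turn": [0, 0, 0], "fingers": 1}
  ]
}}

```text
clock: 4.38
eef_pos: [476.8, 43.4, 94.4]
tcp_rot: [-3.141, -0.002, -3.141]
contact_force: [0.2, 0.3, -8.5]
opening: 0.642
grasp_force: 34.3
```

Request:
{"api": "play_rows", "payload": {
  "rows": [
    {"dp": [0, 0, 0], "turn": [0, 0, 0], "fingers": 1},
    {"dp": [0, 0, 0], "turn": [0, 0, 0], "fingers": 1},
    {"dp": [0, 0, 0], "turn": [0, 0, 0], "fingers": 1}
  ]
}}

```text
clock: 4.63
eef_pos: [477.4, 43.4, 95.0]
tcp_rot: [-3.142, -0.001, -3.141]
contact_force: [0.1, 0.5, -7.5]
opening: 0.644
grasp_force: 34.3
```

Run:
```python
from h import *
F=[]
for i in range(5):
    f=r.grab_frame("scene"); s=r.sense(); F.append(np.r_[s["contact_force"],s["joint_efforts"][1:3],s["eef_pos"]])
print(np.round(F,2)); cv2.imwrite("pics/s2.png",f["pixels"][:,:,::-1])
```

```text
[[ 1.9000e-01  1.3000e-01 -7.3800e+00 -5.1350e+01 -2.6300e+01  4.7746e+02
   4.3430e+01  9.5100e+01]
 [ 4.1000e-01 -8.6000e-01 -8.1600e+00 -5.1360e+01 -2.6310e+01  4.7754e+02
   4.3430e+01  9.5170e+01]
 [ 5.3000e-01 -8.5000e-01 -8.1300e+00 -5.1370e+01 -2.6330e+01  4.7754e+02
   4.3440e+01  9.5230e+01]
 [-7.8000e-01  9.0000e-01 -7.6000e+00 -5.1380e+01 -2.6340e+01  4.7753e+02
   4.3450e+01  9.5250e+01]
 [-6.2000e-01  1.0000e-02 -7.5800e+00 -5.1390e+01 -2.6350e+01  4.7757e+02
   4.3430e+01  9.5290e+01]]
```

Tin 2 weighs about 7.8 N (about 790 g), so it goes in the square tray, at its +y place (479,313).

Request:
{"api": "play_rows", "payload": {
  "rows": [
    {"dp": [0, 0.3, -0.2], "turn": [0, 0, 0], "fingers": 1},
    {"dp": [0, 0.6, -0.2], "turn": [0, 0, 0], "fingers": 1},
    {"dp": [0, 0.8, 0], "turn": [0, 0, 0], "fingers": 1},
    {"dp": [0, 0.8, 0], "turn": [0, 0, 0], "fingers": 1},
    {"dp": [0, 0.8, 0], "turn": [0, 0, 0], "fingers": 1}
  ]
}}

```text
clock: 5.3
eef_pos: [477.5, 177.3, 112.0]
tcp_rot: [3.141, 0.001, 3.142]
contact_force: [1.0, -0.1, -6.8]
opening: 0.65
grasp_force: 34.6
```

Request:
{"api": "play_rows", "payload": {
  "rows": [
    {"dp": [0, 0.8, 0], "turn": [0, 0, 0], "fingers": 1},
    {"dp": [0, 0.8, 0], "turn": [0, 0, 0], "fingers": 1},
    {"dp": [0, 0.8, 0], "turn": [0, 0, 0], "fingers": 1},
    {"dp": [0, 0.6, 0], "turn": [0, 0, 0], "fingers": 1},
    {"dp": [0, 0.3, 0], "turn": [0, 0, 0], "fingers": 1}
  ]
}}

```text
clock: 5.72
eef_pos: [477.3, 311.2, 111.8]
tcp_rot: [3.14, 0.001, -3.139]
contact_force: [0.1, 0.3, -7.2]
opening: 0.643
grasp_force: 34.7
```

Request:
{"api": "play_rows", "payload": {
  "rows": [
    {"dp": [0, 0.2, 0.4], "turn": [0, 0, 0], "fingers": 1},
    {"dp": [0, 0, 0.5], "turn": [0, 0, 0], "fingers": 1},
    {"dp": [0, 0, 0.5], "turn": [0, 0, 0], "fingers": 1},
    {"dp": [0, 0, 0.2], "turn": [0, 0, 0], "fingers": 1},
    {"dp": [0, 0, 0], "turn": [0, 0, 0], "fingers": 1}
  ]
}}

```text
clock: 6.13
eef_pos: [475.8, 314.4, 45.5]
tcp_rot: [-3.139, -0.003, -3.141]
contact_force: [-0.2, -0.8, -8.3]
opening: 0.636
grasp_force: 34.8
```

Run:
```python
from h import *
t=r.grab_frame("top");s=r.grab_frame("scene");s_=r.sense();print(s_["eef_pos"],s_["contact_force"])
a=cv2.resize(t["pixels"][190:300,130:270],None,fx=2.8,fy=2.8);b=cv2.resize(s["pixels"][140:290,300:460],None,fx=2.4,fy=2.4)
h=max(a.shape[0],b.shape[0]);p=lambda m:cv2.copyMakeBorder(m,0,h-m.shape[0],0,0,cv2.BORDER_CONSTANT)
cv2.imwrite("pics/p1.png",np.hstack([p(a),p(b)])[:,:,::-1])
```

```text
[477.5050993  315.39768927  47.72165478] [ 0.06495174 -0.74983596 -7.04891336]
```

View pics/p1.png

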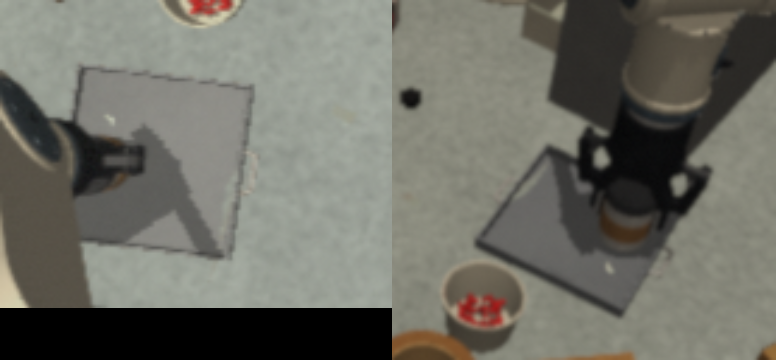

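The tin hangs inside the tray's +y half (scene crop (628,225)). I'll lower it gently.

Request:
{"api": "play_rows", "payload": {
  "rows": [
    {"dp": [0, 0, 0.12], "turn": [0, 0, 0], "fingers": 1},
    {"dp": [0, 0, 0.12], "turn": [0, 0, 0], "fingers": 1},
    {"dp": [0, 0, 0.06], "turn": [0, 0, 0], "fingers": 1},
    {"dp": [0, 0, 0], "turn": [0, 0, 0], "fingers": 1},
    {"dp": [0, 0, 0], "turn": [0, 0, 0], "fingers": 1}
  ]
}}

```text
clock: 6.65
eef_pos: [477.3, 315.4, 35.3]
tcp_rot: [-3.142, -0.0, -3.141]
contact_force: [0.1, 0.3, -7.7]
opening: 0.642
grasp_force: 34.8
```

Request:
{"api": "play_rows", "payload": {
  "rows": [
    {"dp": [0, 0, 0.05], "turn": [0, 0, 0], "fingers": 1},
    {"dp": [0, 0, 0], "turn": [0, 0, 0], "fingers": 1},
    {"dp": [0, 0, 0], "turn": [0, 0, 0], "fingers": 1}
  ]
}}

```text
clock: 6.9
eef_pos: [477.3, 315.4, 33.3]
tcp_rot: [-3.142, -0.0, -3.141]
contact_force: [-0.4, -0.3, -7.4]
opening: 0.646
grasp_force: 34.8
```

Request:
{"api": "play_rows", "payload": {
  "rows": [
    {"dp": [0, 0, 0.03], "turn": [0, 0, 0], "fingers": 1},
    {"dp": [0, 0, 0], "turn": [0, 0, 0], "fingers": 1},
    {"dp": [0, 0, 0], "turn": [0, 0, 0], "fingers": 1}
  ]
}}

```text
clock: 7.15
eef_pos: [477.4, 315.6, 32.8]
tcp_rot: [3.141, 0.0, -3.141]
contact_force: [-3.6, -2.6, 5.0]
opening: 0.643
grasp_force: 35.0
```

Request:
{"api": "play_rows", "payload": {
  "rows": [
    {"dp": [0, 0, 0.03], "turn": [0, 0, 0], "fingers": 1},
    {"dp": [0, 0, 0], "turn": [0, 0, 0], "fingers": 1},
    {"dp": [0, 0, 0], "turn": [0, 0, 0], "fingers": 1}
  ]
}}

```text
clock: 7.4
eef_pos: [477.5, 315.6, 32.7]
tcp_rot: [3.141, 0.001, -3.141]
contact_force: [-6.9, -4.5, 18.9]
opening: 0.644
grasp_force: 35.3
```

Request:
{"api": "play_rows", "payload": {
  "rows": [
    {"dp": [0, 0, -0.04], "turn": [0, 0, 0], "fingers": 1},
    {"dp": [0, 0, 0], "turn": [0, 0, 0], "fingers": 0},
    {"dp": [0, 0, 0], "turn": [0, 0, 0], "fingers": 0},
    {"dp": [0, 0, 0], "turn": [0, 0, 0], "fingers": 0},
    {"dp": [0, 0, 0], "turn": [0, 0, 0], "fingers": 0}
  ]
}}

```text
clock: 7.82
eef_pos: [477.7, 315.7, 32.5]
tcp_rot: [3.141, 0.001, -3.141]
contact_force: [-0.1, 0.3, 0.5]
opening: 1.001
grasp_force: 0.0
```

Request:
{"api": "play_rows", "payload": {
  "rows": [
    {"dp": [0, 0, -0.3], "turn": [0, 0, 0], "fingers": 0},
    {"dp": [0, 0, -0.7], "turn": [0, 0, 0], "fingers": 0},
    {"dp": [0, 0, -0.9], "turn": [0, 0, 0], "fingers": 0},
    {"dp": [0, 0, -0.9], "turn": [0, 0, 0], "fingers": 0},
    {"dp": [0, 0, -0.9], "turn": [0, 0, 0], "fingers": 0}
  ]
}}

```text
clock: 8.23
eef_pos: [477.1, 315.2, 182.8]
tcp_rot: [-3.142, -0.0, -3.141]
contact_force: [0.4, 0.8, -0.3]
opening: 1.001
grasp_force: 0.0
```

Request:
{"api": "play_rows", "payload": {
  "rows": [
    {"dp": [-0.52, -0.76, 0], "turn": [0, 0, 0], "fingers": 0},
    {"dp": [-0.52, -0.76, 0], "turn": [0, 0, 0], "fingers": 0},
    {"dp": [-0.52, -0.76, 0], "turn": [0, 0, 0], "fingers": 0},
    {"dp": [-0.52, -0.76, 0], "turn": [0, 0, 0], "fingers": 0},
    {"dp": [-0.52, -0.76, 0], "turn": [0, 0, 0], "fingers": 0}
  ]
}}

```text
clock: 8.65
eef_pos: [582.3, 162.1, 181.7]
tcp_rot: [3.141, 0.001, -3.14]
contact_force: [0.6, 0.8, 0.3]
opening: 1.0
grasp_force: 0.0
```

Request:
{"api": "play_rows", "payload": {
  "rows": [
    {"dp": [-0.52, -0.76, 0], "turn": [0, 0, 0], "fingers": 0},
    {"dp": [-0.52, -0.76, 0], "turn": [0, 0, 0], "fingers": 0},
    {"dp": [-0.52, -0.76, 0], "turn": [0, 0, 0], "fingers": 0},
    {"dp": [-0.52, -0.76, 0], "turn": [0, 0, 0], "fingers": 0},
    {"dp": [-0.52, -0.76, 0], "turn": [0, 0, 0], "fingers": 0}
  ]
}}

```text
clock: 9.07
eef_pos: [686.4, 9.8, 181.5]
tcp_rot: [3.142, 0.001, -3.141]
contact_force: [0.6, 0.6, -0.1]
opening: 1.001
grasp_force: 0.0
```

Run:
```python
from h import *
r.grab_frame("scene"); t=r.grab_frame("top");s=r.grab_frame("scene");print(r.sense()["eef_pos"])
a=cv2.resize(t["pixels"][100:300,140:330],None,fx=2,fy=2);b=cv2.resize(s["pixels"][140:300,190:430],None,fx=1.6,fy=1.6)
h=max(a.shape[0],b.shape[0]);p=lambda m:cv2.copyMakeBorder(m,0,h-m.shape[0],0,0,cv2.BORDER_CONSTANT)
cv2.imwrite("pics/p2.png",np.hstack([p(a),p(b)])[:,:,::-1])
```

```text
[686.62110383   9.27984551 181.03068368]
```

View pics/p2.png

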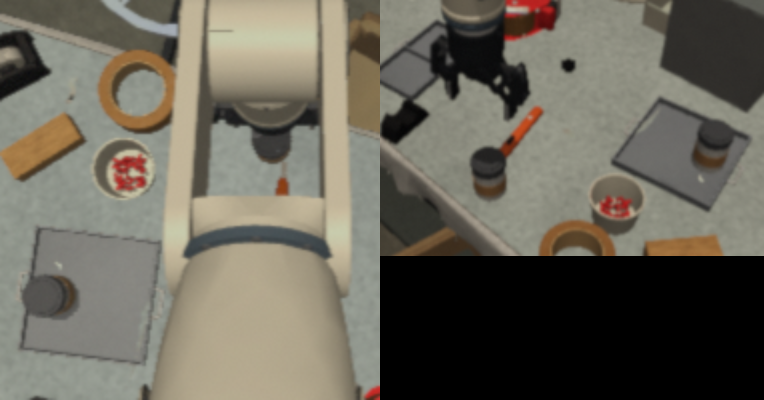

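Tin 2 stands upright in the square tray (top crop (48,296)), and the gripper is over tin 1. I'll descend and grip.

Request:
{"api": "play_rows", "payload": {
  "rows": [
    {"dp": [0, 0.02, 0.8], "turn": [0, 0, 0], "fingers": 0},
    {"dp": [0, 0, 0.8], "turn": [0, 0, 0], "fingers": 0},
    {"dp": [0, 0, 0.8], "turn": [0, 0, 0], "fingers": 0},
    {"dp": [0, 0, 0.8], "turn": [0, 0, 0], "fingers": 0},
    {"dp": [0, 0, 0.6], "turn": [0, 0, 0], "fingers": 0}
  ]
}}

```text
clock: 9.63
eef_pos: [683.7, 13.7, 26.6]
tcp_rot: [3.141, -0.002, -3.14]
contact_force: [0.2, -0.7, -0.4]
opening: 1.002
grasp_force: 0.0
```

Request:
{"api": "play_rows", "payload": {
  "rows": [
    {"dp": [0, 0, 0], "turn": [0, 0, 0], "fingers": 0},
    {"dp": [0, 0, 0], "turn": [0, 0, 0], "fingers": 0.3},
    {"dp": [0, 0, 0], "turn": [0, 0, 0], "fingers": 1},
    {"dp": [0, 0, 0], "turn": [0, 0, 0], "fingers": 1},
    {"dp": [0, 0, 0], "turn": [0, 0, 0], "fingers": 1}
  ]
}}

```text
clock: 10.05
eef_pos: [687.1, 12.8, 31.1]
tcp_rot: [3.141, 0.004, -3.141]
contact_force: [0.6, 0.9, 5.4]
opening: 0.642
grasp_force: 31.8
```

Request:
{"api": "play_rows", "payload": {
  "rows": [
    {"dp": [0, 0, 0], "turn": [0, 0, 0], "fingers": 1},
    {"dp": [0, 0, 0], "turn": [0, 0, 0], "fingers": 1},
    {"dp": [0, 0, 0], "turn": [0, 0, 0], "fingers": 1}
  ]
}}

```text
clock: 10.3
eef_pos: [687.1, 12.7, 31.0]
tcp_rot: [3.141, 0.004, -3.141]
contact_force: [-1.6, 1.4, 8.4]
opening: 0.644
grasp_force: 31.8
```

Request:
{"api": "play_rows", "payload": {
  "rows": [
    {"dp": [0, 0, -0.2], "turn": [0, 0, 0], "fingers": 1},
    {"dp": [0, 0, -0.4], "turn": [0, 0, 0], "fingers": 1},
    {"dp": [0, 0, -0.6], "turn": [0, 0, 0], "fingers": 1},
    {"dp": [0, 0, -0.4], "turn": [0, 0, 0], "fingers": 1},
    {"dp": [0, 0, -0.2], "turn": [0, 0, 0], "fingers": 1}
  ]
}}

```text
clock: 10.72
eef_pos: [686.6, 12.3, 103.6]
tcp_rot: [-3.142, 0.003, -3.141]
contact_force: [1.1, -0.0, -4.0]
opening: 0.643
grasp_force: 33.1
```

Request:
{"api": "play_rows", "payload": {
  "rows": [
    {"dp": [0, 0, 0], "turn": [0, 0, 0], "fingers": 1},
    {"dp": [0, 0, 0], "turn": [0, 0, 0], "fingers": 1},
    {"dp": [0, 0, 0], "turn": [0, 0, 0], "fingers": 1},
    {"dp": [0, 0, 0], "turn": [0, 0, 0], "fingers": 1},
    {"dp": [0, 0, 0], "turn": [0, 0, 0], "fingers": 1}
  ]
}}

```text
clock: 11.13
eef_pos: [684.8, 12.4, 99.2]
tcp_rot: [-3.142, -0.002, -3.141]
contact_force: [-0.0, -0.6, -4.5]
opening: 0.647
grasp_force: 33.1
```

Run:
```python
from h import *
F=[]
for i in range(10):
    r.grab_frame("scene"); s=r.sense(); F.append(np.r_[s["contact_force"],s["eef_pos"]])
print(np.round(F,2),np.mean(F,0))
```

```text
[[-1.0000e-01 -2.0000e-02 -3.7900e+00  6.8498e+02  1.2360e+01  9.9410e+01]
 [-6.7000e-01  1.0000e-01 -4.3000e+00  6.8513e+02  1.2390e+01  9.9580e+01]
 [ 7.6000e-01 -8.5000e-01 -4.3200e+00  6.8526e+02  1.2380e+01  9.9810e+01]
 [-1.8000e-01  2.1000e-01 -3.5400e+00  6.8538e+02  1.2370e+01  9.9980e+01]
 [ 8.0000e-02  1.8000e-01 -4.5800e+00  6.8543e+02  1.2380e+01  1.0014e+02]
 [-5.0000e-01 -5.6000e-01 -3.6400e+00  6.8552e+02  1.2410e+01  1.0028e+02]
 [-7.7000e-01 -2.9000e-01 -3.9000e+00  6.8555e+02  1.2370e+01  1.0036e+02]
 [ 7.0000e-01 -8.0000e-01 -3.6200e+00  6.8558e+02  1.2360e+01  1.0043e+02]
 [ 3.6000e-01 -6.0000e-02 -4.5800e+00  6.8560e+02  1.2370e+01  1.0048e+02]
 [-5.0000e-02  4.1000e-01 -4.0300e+00  6.8558e+02  1.2390e+01  1.0052e+02]] [-3.54574940e-02 -1.68946534e-01 -4.03073806e+00  6.85401767e+02
  1.23783228e+01  1.00099595e+02]
```

Tin 1 weighs about 4.0 N (about 410 g), so it goes in the divided tray, in the far compartment at (524,-262).

Request:
{"api": "play_rows", "payload": {
  "rows": [
    {"dp": [0.2, -0.34, -0.3], "turn": [0, 0, 0], "fingers": 1},
    {"dp": [0.32, -0.55, -0.3], "turn": [0, 0, 0], "fingers": 1},
    {"dp": [0.49, -0.82, -0.2], "turn": [0, 0, 0], "fingers": 1},
    {"dp": [0.49, -0.82, -0.1], "turn": [0, 0, 0], "fingers": 1},
    {"dp": [0.49, -0.82, 0], "turn": [0, 0, 0], "fingers": 1}
  ]
}}

```text
clock: 12.05
eef_pos: [605.7, -123.2, 138.4]
tcp_rot: [-3.141, 0.002, -3.14]
contact_force: [1.0, -0.5, -4.7]
opening: 0.648
grasp_force: 33.4
```

Request:
{"api": "play_rows", "payload": {
  "rows": [
    {"dp": [0.49, -0.82, 0], "turn": [0, 0, 0], "fingers": 1},
    {"dp": [0.49, -0.82, 0], "turn": [0, 0, 0], "fingers": 1},
    {"dp": [0.49, -0.82, 0], "turn": [0, 0, 0], "fingers": 1},
    {"dp": [0.36, -0.62, 0], "turn": [0, 0, 0], "fingers": 1},
    {"dp": [0.24, -0.41, 0], "turn": [0, 0, 0], "fingers": 1}
  ]
}}

```text
clock: 12.47
eef_pos: [521.3, -264.2, 137.3]
tcp_rot: [-3.141, 0.0, 3.141]
contact_force: [1.3, -0.2, -3.7]
opening: 0.644
grasp_force: 33.5
```

Request:
{"api": "play_rows", "payload": {
  "rows": [
    {"dp": [0, 0, 0.4], "turn": [0, 0, 0], "fingers": 1},
    {"dp": [0, 0, 0.6], "turn": [0, 0, 0], "fingers": 1},
    {"dp": [0, 0, 0.6], "turn": [0, 0, 0], "fingers": 1},
    {"dp": [0, 0, 0.3], "turn": [0, 0, 0], "fingers": 1},
    {"dp": [0, 0, 0], "turn": [0, 0, 0], "fingers": 1}
  ]
}}

```text
clock: 12.88
eef_pos: [521.3, -260.8, 58.4]
tcp_rot: [3.14, -0.004, -3.141]
contact_force: [-1.2, 0.7, -4.0]
opening: 0.648
grasp_force: 33.4
```

Run:
```python
from h import *
t=r.grab_frame("top");s=r.grab_frame("scene");s_=r.sense();print(s_["eef_pos"],s_["contact_force"])
a=cv2.resize(t["pixels"][190:300,310:430],None,fx=3,fy=3);b=cv2.resize(s["pixels"][110:240,150:310],None,fx=2.4,fy=2.4)
h=max(a.shape[0],b.shape[0]);p=lambda m:cv2.copyMakeBorder(m,0,h-m.shape[0],0,0,cv2.BORDER_CONSTANT)
cv2.imwrite("pics/p3.png",np.hstack([p(a),p(b)])[:,:,::-1])
```

```text
[ 523.40430221 -261.48295198   60.96541104] [ 0.8153913   0.29949381 -3.23975146]
```

View pics/p3.png

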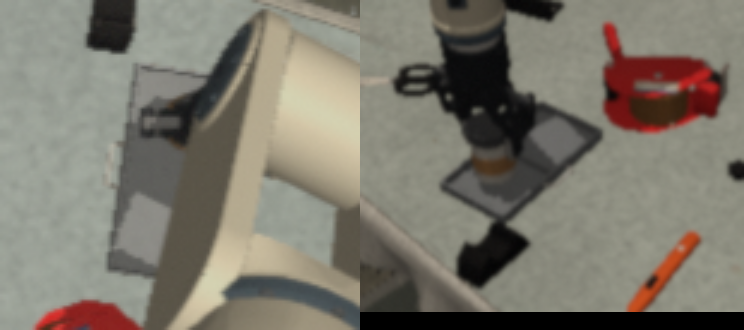

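The tin is above the far compartment (scene crop (492,155)). I'll lower it.

Request:
{"api": "play_rows", "payload": {
  "rows": [
    {"dp": [0, 0, 0.15], "turn": [0, 0, 0], "fingers": 1},
    {"dp": [0, 0, 0.2], "turn": [0, 0, 0], "fingers": 1},
    {"dp": [0, 0, 0.15], "turn": [0, 0, 0], "fingers": 1},
    {"dp": [0, 0, 0.06], "turn": [0, 0, 0], "fingers": 1},
    {"dp": [0, 0, 0], "turn": [0, 0, 0], "fingers": 1}
  ]
}}

```text
clock: 13.4
eef_pos: [522.9, -261.0, 37.4]
tcp_rot: [3.141, -0.001, -3.141]
contact_force: [0.1, 0.4, -4.5]
opening: 0.647
grasp_force: 33.5
```

Request:
{"api": "play_rows", "payload": {
  "rows": [
    {"dp": [0, 0, 0.02], "turn": [0, 0, 0], "fingers": 1},
    {"dp": [0, 0, 0], "turn": [0, 0, 0], "fingers": 1},
    {"dp": [0, 0, 0], "turn": [0, 0, 0], "fingers": 1}
  ]
}}

```text
clock: 13.65
eef_pos: [523.5, -261.4, 37.5]
tcp_rot: [-3.141, 0.0, -3.141]
contact_force: [-0.3, 0.3, -3.9]
opening: 0.644
grasp_force: 33.5
```

Request:
{"api": "play_rows", "payload": {
  "rows": [
    {"dp": [0, 0, 0.05], "turn": [0, 0, 0], "fingers": 1},
    {"dp": [0, 0, 0], "turn": [0, 0, 0], "fingers": 1},
    {"dp": [0, 0, 0], "turn": [0, 0, 0], "fingers": 1}
  ]
}}

```text
clock: 13.9
eef_pos: [523.4, -261.4, 35.3]
tcp_rot: [-3.142, 0.0, -3.141]
contact_force: [-0.5, 0.3, -4.3]
opening: 0.645
grasp_force: 33.6
```

Request:
{"api": "play_rows", "payload": {
  "rows": [
    {"dp": [0, 0, 0.03], "turn": [0, 0, 0], "fingers": 1},
    {"dp": [0, 0, 0], "turn": [0, 0, 0], "fingers": 1},
    {"dp": [0, 0, 0], "turn": [0, 0, 0], "fingers": 1}
  ]
}}

```text
clock: 14.15
eef_pos: [523.8, -261.5, 35.1]
tcp_rot: [-3.141, 0.001, -3.141]
contact_force: [-2.9, 1.0, 6.7]
opening: 0.645
grasp_force: 33.7
```

Tin 1 is on the floor. I'll release it and rise.

Request:
{"api": "play_rows", "payload": {
  "rows": [
    {"dp": [0, 0, 0], "turn": [0, 0, 0], "fingers": 0},
    {"dp": [0, 0, 0], "turn": [0, 0, 0], "fingers": 0},
    {"dp": [0, 0, 0], "turn": [0, 0, 0], "fingers": 0},
    {"dp": [0, 0, 0], "turn": [0, 0, 0], "fingers": 0},
    {"dp": [0, 0, 0], "turn": [0, 0, 0], "fingers": 0}
  ]
}}

```text
clock: 14.57
eef_pos: [523.4, -261.3, 34.1]
tcp_rot: [-3.142, 0.0, -3.141]
contact_force: [0.2, -0.7, 0.9]
opening: 1.003
grasp_force: 0.0
```

Request:
{"api": "play_rows", "payload": {
  "rows": [
    {"dp": [0, 0, -0.3], "turn": [0, 0, 0], "fingers": 0},
    {"dp": [0, 0, -0.7], "turn": [0, 0, 0], "fingers": 0},
    {"dp": [0, 0, -0.9], "turn": [0, 0, 0], "fingers": 0},
    {"dp": [0, 0, -0.9], "turn": [0, 0, 0], "fingers": 0},
    {"dp": [0, 0, -0.9], "turn": [0, 0, 0], "fingers": 0}
  ]
}}

```text
clock: 14.98
eef_pos: [523.0, -261.2, 184.4]
tcp_rot: [3.142, -0.0, -3.141]
contact_force: [0.7, 0.1, -0.5]
opening: 1.0
grasp_force: 0.0
```

Request:
{"api": "play_rows", "payload": {
  "rows": [
    {"dp": [0, 0.5, -0.3], "turn": [0, 0, 0], "fingers": 0},
    {"dp": [0, 0.8, -0.3], "turn": [0, 0, 0], "fingers": 0},
    {"dp": [0, 0.8, 0], "turn": [0, 0, 0], "fingers": 0},
    {"dp": [0, 0.8, 0], "turn": [0, 0, 0], "fingers": 0},
    {"dp": [0, 0.5, 0], "turn": [0, 0, 0], "fingers": 0}
  ]
}}

```text
clock: 15.4
eef_pos: [523.0, -123.0, 207.4]
tcp_rot: [3.141, 0.001, -3.141]
contact_force: [1.6, 0.3, -0.2]
opening: 1.0
grasp_force: 0.0
```

Run:
```python
from h import *
for i in range(5): r.grab_frame("scene")
s=r.grab_frame("scene"); t=r.grab_frame("top");cv2.imwrite("pics/top9.png",t["pixels"][:,:,::-1])
a=cv2.resize(t["pixels"][120:300,140:410],None,fx=1.4,fy=1.4);b=cv2.resize(s["pixels"][130:290,170:440],None,fx=1.4,fy=1.4)
h=max(a.shape[0],b.shape[0]);p=lambda m:cv2.copyMakeBorder(m,0,h-m.shape[0],0,0,cv2.BORDER_CONSTANT)
cv2.imwrite("pics/p4.png",np.hstack([p(a),p(b)])[:,:,::-1])
print(r.sense()["qvel"].round(3))
```

```text
[-0.005  0.004  0.002  0.001 -0.     0.003]
```

View pics/p4.png

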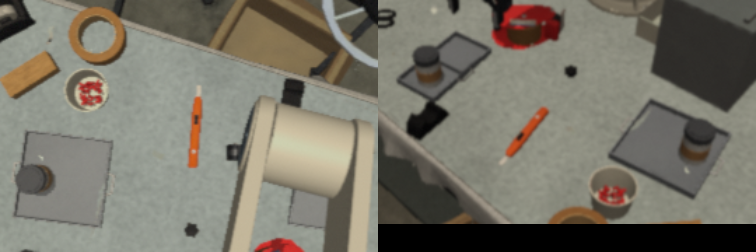

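Both tins stand upright in their trays: tin 1 at (428,68) in the scene crop and tin 2 at (698,138).

```bash
python3 -c "
from rig import r
print(r.sign_off())"
```

```text
the job is handed in; nothing more can be done
None
```

Job handed in at about 16 of 64 s: tin 2 (about 790 g) stands in the square tray and tin 1 (about 410 g) in the divided tray, both upright and released in the last picture, but sign-off returned no verdict.

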